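Hold the drop shutter open for a power reading

TASK

Open the shutter of the laser port that the power sensor stands in front of: with your fingertips press the red pad at the long end of that port's lever all the way down, so that its heavy flap is fully up, and finish while still holding it down there. Keep the other port's shutter shut, do not touch the flaps themselves, and leave the sensor, the beam dump and the other things on the bench where they stand.

Things in the scene. Friction and masses are not known exactly. Their poses are not given: they have to be found in the camera images.
- laser: Twin laser fixed to the bench: black base 300 mm wide, clear cover (165 mm high, reaching 195 mm back) and an upright black shutter plate in front, 296 mm wide, top 175 mm up. Origin: on the bench under the middle of the plate's front face. x: the way the beams leave, away from the robot; y: left; z: up. Beam ports: 8 mm holes in the plate 100 mm up, at y = +62 (left) and -62 mm (right).
- pad_left (a point): Middle of the top face of the red press pad, 26 mm (laser x) by 36 mm, 12 mm thick, on the long end of the left shutter lever, at laser x = 11, y about +257 mm, out past the plate's left edge with free space round it. Pad top about 147 mm above the bench at rest, 67 mm when pressed fully: it sinks 80 mm nearly straight down (swings outward up to 6 mm half-way) and tilts from +0.3 to -0.3 rad.
- lever_left (a joint): Angle of the left shutter lever (aluminium bar along the plate's front, pivot at laser y = +130 mm, 99 mm up; long arm 135 mm, short arm 42 mm with a roller lying under the left flap). 0 at rest, pad up; grows as the pad is pressed down; 0.60 on the hard stop. The pad needs only about 1 to 2.5 N until the stop. Nothing latches: let go and the flap falls shut.
- flap_left (a joint): Angle of the left shutter flap: 0 shut, lying level across the left port; about 0.355 rad with its lever on the stop, which is fully up. Heavy steel slab (about 1.3 kg), 90 x 44 x 28 mm with a yellow label, before the plate, hinged at laser y = +18 mm, 115 mm up; its outer end, at y = +96 mm, is raised by the lever's short end.
- pad_right (a point): Middle of the top face of the red press pad, 26 mm (laser x) by 36 mm, 12 mm thick, on the long end of the right shutter lever, at laser x = 11, y about -257 mm, out past the plate's right edge with free space round it. Pad top about 147 mm above the bench at rest, 67 mm when pressed fully: it sinks 80 mm nearly straight down (swings outward up to 6 mm half-way) and tilts from +0.3 to -0.3 rad.
- lever_right (a joint): Angle of the right shutter lever (aluminium bar along the plate's front, pivot at laser y = -130 mm, 99 mm up; long arm 135 mm, short arm 42 mm with a roller lying under the right flap). 0 at rest, pad up; grows as the pad is pressed down; 0.60 on the hard stop. The pad needs only about 1 to 2.5 N until the stop. Nothing latches: let go and the flap falls shut.
- flap_right (a joint): Angle of the right shutter flap: 0 shut, lying level across the right port; about 0.355 rad with its lever on the stop, which is fully up. Heavy steel slab (about 1.3 kg), 90 x 44 x 28 mm with a yellow label, before the plate, hinged at laser y = -18 mm, 115 mm up; its outer end, at y = -96 mm, is raised by the lever's short end.
- sensor_head (a point): Power sensor: a round silver finned head, 64 mm across and 33 mm deep, with a black disc facing the laser, on a post with a round foot 60 mm across, 132 mm high in all, loose. It stands 130 to 160 mm out from the shutter plate before one of the two beam ports (left or right, differs from start to start). Point: centre of the head, 100 mm above the bench.
- dump_head (a point): Beam dump: a black finned box, 50 mm wide, with a dark hole facing the laser, on the same kind of post and foot, 131 mm high in all, loose. It stands before the other beam port. Point: centre of the box, 100 mm above the bench.
- tin_center (a point): Round silver screw tin, 58 mm across and 31 mm high, loose on the bench before the left lever. Point: its centre, 15 mm above the bench.
- driver_grip (a point): Screwdriver with a yellow handle, 160 mm long, lying loose on the bench before the right lever. Point: on the middle of the handle.
Not all that is in view belongs to the job. Leave any purple look-alike of the part that bears sensor_head alone.

How it is judged:
By the outcome, as a careful person would: the job done as asked, in the order asked, and still so for the second after the job is handed in, while the arm keeps its last pose, push and grip.
It also fails if it takes over 32 s, if anything falls off the work surface, if the arm or the gripper's body presses on something with over 40 N, if the wrist force passes 120 N, or if a joint passes its speed limit or range.

ROBOT

A 7-joint arm with a two-finger parallel gripper is mounted at the origin on the work surface. World frame = base frame: x ahead of the robot, y to its left, z up, the work surface at z = 0. Lengths are in m, angles in rad, forces in N, time in s.
With the tool pointing down it reaches from about 0.425 to 0.875 m from the base axis. Payload 4.7 kg.
Tool frame: the origin (TCP) lies at the very end of the fingers, on their centre line; the grasp point (between the pads) lies 19 mm behind it (ctrl.grasp_offset is the distance from the TCP to the grasp point, in m); z points along the fingers, y is the direction in which the jaws open and shut (so a half turn about z gives the same grasp; the last joint's range is limited). The gripper opens to 87 mm and grips with 3 to 60 N. Pads are 19 mm wide; open, the fingers measure 117 mm over their backs; the gripper's body (75 mm by 190 mm) begins 51 mm behind the grasp point.
Start: joints at [-1.241, 0.321, -0.07, 1.45, 0.023, 1.371, -0.057], TCP at [0.202, 0.618, 0.223] pointing down, gripper open.
Joint ranges: [-2.86, 2.86], [-0.3, 2.09], [-1.38, 1.24], [0.06, 2.45], [-1.56, 4.7], [0.09, 2.05], [-2.69, 2.69]. Speed limits (rad/s): [2.57, 2.57, 3.14, 3.14, 3.14, 3.14, 3.14].

INTERFACE

Orientations are given as a rotation vector (axis times angle).
In Python, from bench import ctrl gives the robot as it stands.
- The arm moves only by the shell command python3 -m creep 'ROWS' [FORCE]. ROWS is JSON, a list that holds one entry, the list of rows, each a list of 7 numbers: the opening, from 0 (shut) to 1 (fully open), then the shift along the tool's x, y, z in mm, then the turn, a rotation vector about the tool's x, y, z in rad. In form: [[[grip, dx, dy, dz, rx, ry, rz], ...]]. A call has 1 to 5 rows; each row is the pose to reach, as a shift and turn from the pose commanded when the call began, along the tool's axes at that moment; what a row does not reach only later rows make up. A row lasts 1/10 s, in which the tool goes at most 50 mm and 8.59 degrees, less where a joint would pass 70% of its speed; a pose out of reach is approached as far as the arm can. A call with a gripper value outside its range is refused whole. The fingers move at their own pace and stop on an object; FORCE is the grip in N (left out, the last holds). Time passes only in rows, so rows that repeat a pose let the fingers close. It gives the time, the measured TCP pose, the force and the opening at its end, in the units of the state.
- ctrl.get_state(): the state, without advancing time (a new reading comes with each control period).
- ctrl.get_image(name): name is "scene" or "top" or "wrist"; returns the picture (420x560x3 uint8, red, green, blue); there is no depth.
- ctrl.camera_params(name): a dict with "K" (3x3 intrinsics, pixels), "pose" (4x4, takes a point from camera to world coordinates). Camera axes: x right, y down, z forward; pixel columns grow to the right and rows downward; lengths in m; the calibration is good to about 2 mm. A picture is of the moment at which its call begins: read the wrist's pose just before it. camera_params takes no time and is no camera call; for the wrist camera it gives the pose at the moment of the call.
- ctrl.close_job(): hands the job in, once; it reports no verdict.
The state is a dict: "time": time; "joint_positions": joint angles; "qd": joint speeds; "joint_torque": joint torques, N m; "position": TCP position; "tool_rot": TCP orientation; "ft_force": force on the tool from outside, world axes, zero at the start; "torque": the same for the moment, N m; "grip_width": opening from 0.0 (shut) to 1.0 (fully open).
Only numpy, scipy, OpenCV 4.12 (cv2) and the standard library are available. Lean on these libraries where they do the work, as an engineer would, in place of code of your own. Each camera call takes 0.05 s, during which the arm holds its last target. There are 200 camera calls.

## Working session

There is one attempt and no reset: what is moved stays moved. The work goes in short steps, Python scripts to look and compute and a shell command to move; the robot and the scene stay as the last step left them, time stands still between calls to the robot, and variables do not carry over. Pictures are saved under pics/ and viewed, about 8 in all and at most 12, crops included, and the job is handed in when it is done.

```bash
mkdir -p pics; ls; python3 - <<'E'
from bench import ctrl
import cv2
for n in("scene","top"):
    cv2.imwrite(f"pics/{n}0.png",ctrl.get_image(n)[:,:,::-1])
    p=ctrl.camera_params(n);print(n,p["K"],p["pose"])
s=ctrl.get_state();print(s["time"],s["position"],s["tool_rot"],s["ft_force"],s["grip_width"])
E
```

```text
pics
scene [[461.39911332   0.         280.52961014]
 [  0.         461.39911332 210.43206124]
 [  0.           0.           1.        ]] [[-0.24227563  0.81871515 -0.5205843   1.1537322 ]
 [ 0.97020026  0.20237605 -0.13324939  0.15727249]
 [-0.0037395  -0.5373541  -0.84334844  0.92282448]
 [ 0.          0.          0.          1.        ]]
top [[484.01306015   0.         279.63283802]
 [  0.         484.01306015 212.70068557]
 [  0.           0.           1.        ]] [[-0.0043565  -0.99443704  0.10524251  0.52336425]
 [-0.99988     0.00276723 -0.01524233  0.04059301]
 [ 0.01486631 -0.10529629 -0.99432977  1.12641691]
 [ 0.          0.          0.          1.        ]]
0.1 [0.20178247 0.61735465 0.22157244] [-4.94022384e-01 -3.10231655e+00  2.68838854e-03] [-0.15204308 -0.67695275 -0.05368401] 1.0028747998964493
```

View pics/scene0.png

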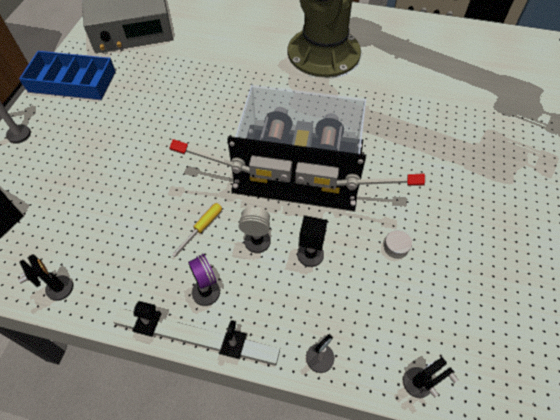

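View pics/top0.png

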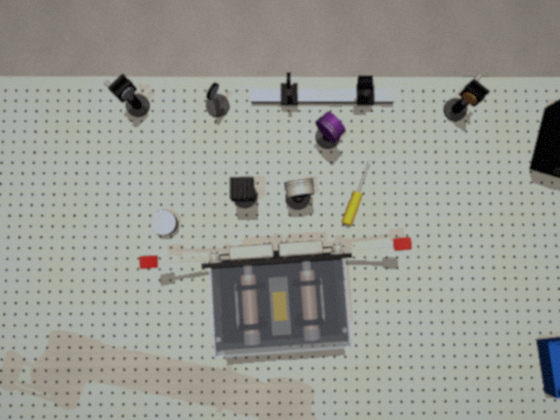

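The silver sensor (top px 299,188; scene 255,222) stands on the screwdriver side, so it's the right port. The right pad is at top px (402,244), scene (179,147). The purple item at top (330,126) is the decoy.

```bash
cat > h.py <<'E'
import numpy as np,cv2
from bench import ctrl
from scipy.spatial.transform import Rotation as R
def ray(n,uv):
    p=ctrl.camera_params(n);d=p["pose"][:3,:3]@np.linalg.solve(p["K"],[uv[0],uv[1],1.]);return p["pose"][:3,3],d
def atz(n,uv,z):
    o,d=ray(n,uv);return (o+d*(z-o[2])/d[2]).round(4)
def reds(img):
    a=img.astype(int);m=((a[...,0]>130)&(a[...,1]<70)&(a[...,2]<70)).astype('uint8')
    _,_,st,c=cv2.connectedComponentsWithStats(m)
    return [(c[i].round(1),st[i][:5]) for i in range(1,len(st)) if st[i][4]>25]
def togo(target,ydir):
    s=ctrl.get_state();r=R.from_rotvec(s["tool_rot"]).as_matrix()
    y=np.array([*ydir,0.]);y/=np.linalg.norm(y);z=np.array([0,0,-1.]);T=np.c_[np.cross(y,z),y,z]
    print("t",s["time"],"pos",s["position"].round(4),"shift mm",(r.T@(np.array(target)-s["position"])*1000).round(1),"turn",R.from_matrix(r.T@T).as_rotvec().round(3),"F",s["ft_force"].round(2),"grip",s["grip_width"])
E
python3 - <<'E'
from h import *
for n in("scene","top"):
    for c,b in reds(cv2.imread(f"pics/{n}0.png")[:,:,::-1]): print(n,c,b,atz(n,c,.143))
print("plate",atz("top",(203,265),.175),atz("top",(351,257),.175))
print("sensor",atz("top",(299,187),.1),"dump",atz("top",(243,189),.1))
E
```

```text
scene [178.4 145.7] [170 140  17  12 137] [ 0.5623 -0.2253  0.143 ]
scene [415.7 178.8] [407 174  18  10 156] [0.5283 0.2897 0.143 ]
top [401.9 243.5] [394 238  17  12 171] [ 0.5637 -0.2233  0.143 ]
top [148.1 261.7] [140 256  17  12 181] [0.529  0.2908 0.143 ]
plate [0.5219 0.1759 0.175 ] [ 0.5363 -0.1137  0.175 ]
sensor [ 0.6874 -0.017   0.1   ] dump [0.6833 0.1031 0.1   ]
```

```bash
python3 -c "
from h import *
for t in ((.40,.45,.33),(.563,-.2245,.33)): togo(t,(.998,.066))"
```

```text
t 0.1 pos [0.2018 0.6174 0.2216] shift mm [-240.4  -97.7 -108.2] turn [-1.000e-03  1.000e-03  1.189e+00] F [-0.15 -0.68 -0.05] grip 1.0028747998964493
t 0.1 pos [0.2018 0.6174 0.2216] shift mm [-604.8 -688.2 -107.2] turn [-1.000e-03  1.000e-03  1.189e+00] F [-0.15 -0.68 -0.05] grip 1.0028747998964493
```

```bash
python3 -m creep '[[[0,-40,-16,-20,0,0,0.12],[0,-80,-32,-42,0,0,0.26],[0,-120,-48,-64,0,0,0.40],[0,-160,-64,-86,0,0,0.54],[0,-200,-80,-108,0,0,0.68]]]' 20
python3 -c "
from h import *
for t in ((.53,.2,.33),(.563,-.2245,.33)): togo(t,(.998,.066))"
```

```text
time: 0.6
position: [0.3682, 0.4782, 0.3311]
tool_rot: [-1.508, -2.756, 0.001]
ft_force: [0.4, 0.1, -0.1]
grip_width: 0.634
t 0.6 pos [0.3682 0.4782 0.3311] shift mm [-321.6  -13.7    1.2] turn [-0.     0.     0.503] F [ 0.42  0.07 -0.13] grip 0.6335190656524494
t 0.6 pos [0.3682 0.4782 0.3311] shift mm [-696.9 -214.7    1.3] turn [-0.     0.     0.503] F [ 0.42  0.07 -0.13] grip 0.6335190656524494
```

```bash
python3 -m creep '[[[0,-48,-2,0,0,0,0.1],[0,-96,-4,0,0,0,0.2],[0,-144,-6,0,0,0,0.3],[0,-192,-8,0,0,0,0.4],[0,-240,-10,0,0,0,0.5]]]'
python3 -c "
from h import *
togo((.563,-.2245,.33),(.998,.066))"
```

```text
time: 1.1
position: [0.4898, 0.2709, 0.3303]
tool_rot: [-2.141, -2.299, 0.0]
ft_force: [-0.2, 0.0, -0.4]
grip_width: 0.177
t 1.1 pos [0.4898 0.2709 0.3303] shift mm [-4.994e+02  3.780e+01  2.000e-01] turn [-0.    -0.     0.005] F [-0.2   0.   -0.44] grip 0.17653038499900306
```

```bash
python3 -m creep '[[[0,-48,4,0,0,0,0],[0,-96,8,0,0,0,0],[0,-144,12,0,0,0,0],[0,-192,16,0,0,0,0],[0,-240,20,0,0,0,0]]]'
python3 -c "
from h import *
togo((.563,-.2245,.33),(.998,.066))"
```

```text
time: 1.6
position: [0.5269, 0.033, 0.3303]
tool_rot: [-2.136, -2.303, -0.0]
ft_force: [0.7, 0.5, 0.6]
grip_width: 0.007
t 1.6 pos [0.5269 0.033  0.3303] shift mm [-2.595e+02  1.660e+01  2.000e-01] turn [-0.    -0.     0.009] F [0.69 0.49 0.56] grip 0.007490431620676741
```

```bash
python3 -m creep '[[[0,-49,4,0,0,0,0],[0,-98,8,0,0,0,0],[0,-147,12,0,0,0,0],[0,-196,15,0,0,0,0],[0,-245,17,0,0,0,0]]]'
python3 -m creep '[[[0,-14,0,40,0,0,0],[0,-14,0,80,0,0,0],[0,-14,0,110,0,0,0],[0,-14,0,130,0,0,0],[0,-14,0,130,0,0,0]]]'
python3 - <<'E'
from h import *
togo((.563,-.2245,.147),(.998,.066))
ims=[]
for n in("scene","top","wrist"):
    im=ctrl.get_image(n)
    for c,b in reds(im): print(n,c,b,atz(n,c,.145))
    ims.append(im)
a=cv2.resize(ims[0][60:270,90:370],None,fx=1.4,fy=1.4);w=cv2.resize(ims[2],(392,294))
cv2.imwrite("pics/c1.png",np.hstack([a,w])[:,:,::-1])
E
```

```text
time: 2.1
position: [0.5625, -0.2096, 0.3304]
tool_rot: [-2.136, -2.304, -0.001]
ft_force: [0.3, -0.3, -0.1]
grip_width: 0.008
time: 2.6
position: [0.5614, -0.2209, 0.1969]
tool_rot: [-2.133, -2.299, 0.005]
ft_force: [0.7, 1.3, -0.0]
grip_width: 0.004
t 2.6 pos [ 0.5614 -0.2209  0.1969] shift mm [-3.8  1.7 49.9] turn [-0.006 -0.002  0.009] F [ 0.67  1.3  -0.01] grip 0.004376059902881966
scene [178.  146.7] [170 142  16  11 110] [ 0.5667 -0.2242  0.145 ]
scene [415.5 178.9] [407 174  17  10 150] [0.5303 0.2889 0.145 ]
top [397.5 242.6] [394 239   9   9  61] [ 0.5654 -0.2139  0.145 ]
top [148.2 261.7] [140 257  17  11 172] [0.529  0.2901 0.145 ]
wrist [282.5 222.2] [ 263  203   40   40 1401] [ 0.5631 -0.2199  0.145 ]
```

View pics/c1.png

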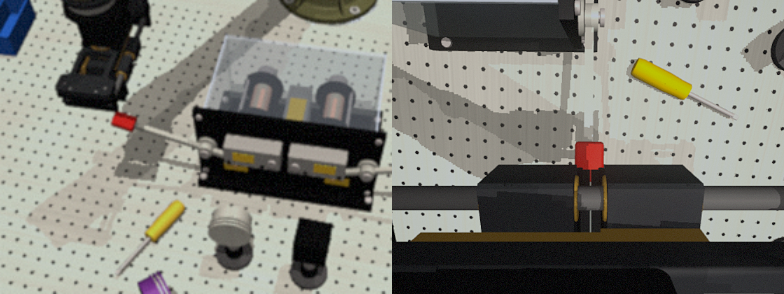

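Fingers closed, right over the right pad. Wrist view shows it centred at about (590,155) in the crop, with the flaps shut. Pressing now.

```bash
python3 -m creep '[[[0,-4,2,20,0,0,0],[0,-5,2,35,0,0,0],[0,-6,2,45,0,0,0],[0,-7,2,55,0,0,0],[0,-7,2,60,0,0,0]]]'
python3 -m creep '[[[0,-1,0,10,0,0,0],[0,-2,0,20,0,0,0],[0,-3,0,30,0,0,0],[0,-2,0,38,0,0,0],[0,-2,0,38,0,0,0]]]'
python3 -c "
from h import *
togo((.563,-.2245,.067),(.998,.066))"
```

```text
time: 3.25
position: [0.5662, -0.2295, 0.1404]
tool_rot: [2.136, 2.302, -0.0]
ft_force: [-0.5, -0.9, 2.5]
grip_width: 0.009
time: 3.75
position: [0.5654, -0.23, 0.1008]
tool_rot: [-2.135, -2.301, 0.002]
ft_force: [-0.8, 0.2, 1.4]
grip_width: 0.005
t 3.75 pos [ 0.5654 -0.23    0.1008] shift mm [ 5.6 -1.9 33.9] turn [-0.003 -0.001  0.009] F [-0.83  0.24  1.4 ] grip 0.004655574779920065
```

Contact at 1.4–2.5 N, as expected. Continuing towards the stop, slowing at the end.

```bash
python3 -m creep '[[[0,1,-1,9,0,0,0],[0,2,-1,17,0,0,0],[0,3,-2,23,0,0,0],[0,4,-2,27,0,0,0],[0,4,-2,27,0,0,0]]]'
python3 -m creep '[[[0,0,0,2,0,0,0],[0,0,0,3,0,0,0],[0,0,0,3,0,0,0]]]'
python3 - <<'E'
from h import *
togo((.563,-.2245,.067),(.998,.066))
im=ctrl.get_image("scene")
cv2.imwrite("pics/c2.png",cv2.resize(im[80:260,120:390],None,fx=2.6,fy=2.6,interpolation=2)[:,:,::-1])
E
```

```text
time: 4.25
position: [0.5636, -0.2265, 0.0748]
tool_rot: [-2.135, -2.303, 0.001]
ft_force: [0.6, -0.7, 0.8]
grip_width: 0.007
time: 4.55
position: [0.5638, -0.2263, 0.0724]
tool_rot: [-2.135, -2.303, -0.0]
ft_force: [0.0, 0.9, 1.2]
grip_width: 0.003
t 4.55 pos [ 0.5638 -0.2263  0.0724] shift mm [ 1.9 -0.6  5.4] turn [-0.001 -0.001  0.009] F [0.01 0.91 1.21] grip 0.0029741367526992155
```

View pics/c2.png

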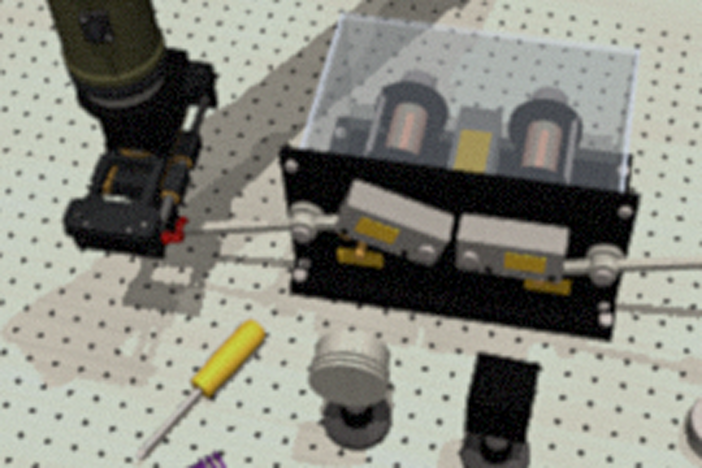

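The right flap is nearly up and its port is exposed; the left one is shut. The force hasn't risen yet, so I'll keep going to the hard stop.

```bash
python3 -m creep '[[[0,0,0,1.5,0,0,0],[0,0,0,3,0,0,0],[0,0,0,3,0,0,0]]]'
python3 -m creep '[[[0,0,0,1,0,0,0],[0,0,0,2,0,0,0],[0,0,0,2,0,0,0]]]'
```

```text
time: 4.9
position: [0.5641, -0.2267, 0.0705]
tool_rot: [-2.136, -2.303, -0.001]
ft_force: [-1.5, 2.6, 7.7]
grip_width: 0.007
time: 5.2
position: [0.5643, -0.2267, 0.07]
tool_rot: [-2.136, -2.303, -0.003]
ft_force: [-5.0, 4.1, 16.8]
grip_width: 0.002
```

The force rose to 17 N while z stayed at about 0.070, so it's on the stop. I'll hold, then check.

```bash
python3 -m creep '[[[0,0,0,0,0,0,0],[0,0,0,0,0,0,0],[0,0,0,0,0,0,0],[0,0,0,0,0,0,0],[0,0,0,0,0,0,0]]]'
python3 - <<'E'
from h import *
im=ctrl.get_image("scene")
cv2.imwrite("pics/c3.png",cv2.resize(im[80:310,120:430],None,fx=2.5,fy=2.5,interpolation=2)[:,:,::-1])
t=ctrl.get_image("top");a=cv2.imread("pics/top0.png")[:,:,::-1]
d=cv2.absdiff(t,a).max(2)
for n,(u,v) in dict(sensor=(299,190),dump=(243,190),tin=(165,222),driver=(355,200)).items(): print(n,d[v-20:v+20,u-20:u+20].mean())
E
```

```text
time: 5.7
position: [0.5643, -0.2267, 0.07]
tool_rot: [-2.136, -2.303, -0.003]
ft_force: [-5.8, 3.3, 17.0]
grip_width: 0.001
sensor 19.124375
dump 15.98625
tin 22.699375
driver 22.859375
```

View pics/c3.png

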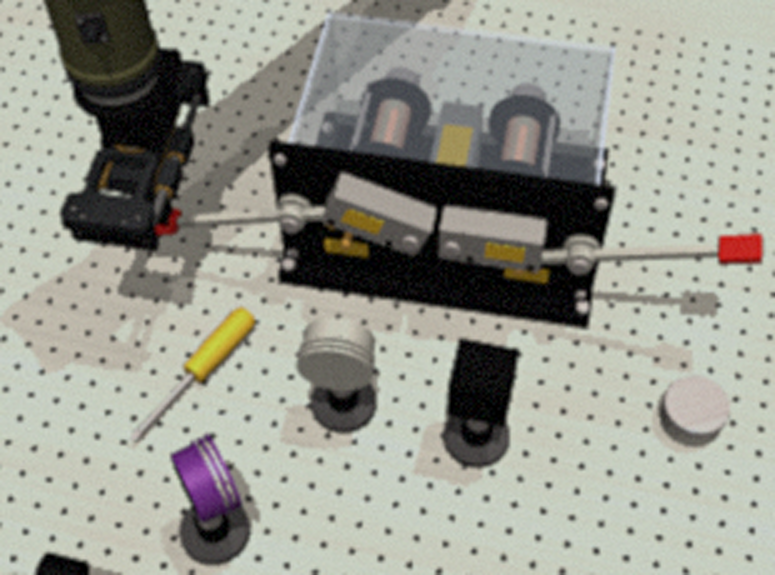

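The right flap is up and the left one shut. The sensor, dump, tin and driver are where they were, and the hold is steady.

```bash
python3 -c "
from bench import ctrl
print(ctrl.close_job())"
```

```text
the job is handed in; nothing more can be done
None
```

The right port's shutter is open, and I handed the job in at about 6 s with the fingertips still holding its pad down. The silver power sensor stands before the right port, so I pressed the right lever's pad with closed fingers until it reached the hard stop.

**At the stop:** the push rose from about 1 N to 17 N while the fingertips stayed at 70 mm. That fits the tilted pad's pressed height, and it held steady over a 0.5 s hold. There was also a sideways force of up to about 6 N, but nothing slipped.

**Last picture:** the right flap is up, the left flap is shut, and the sensor, beam dump, tin and screwdriver look unmoved.

**Weak check:** I also compared top-camera pictures from before and after. All four objects differed by a similar amount (16–23 grey levels), which I took to be image noise, so this check settled little. I didn't measure the flap's angle directly.

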